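Shim the rocking laundry scale

TASK

The bench scale on the laundry counter rocks, because its front-left foot is seized short of the counter's level. With the fingertips, push the orange wedge along the counter, thin end first, under that foot until the scale stands level and firm on all four feet; then press down firmly on the middle of the platter's right-hand edge to make sure it no longer rocks, and let go. Pick nothing up, do not shove the scale out of its place, and leave the mug, the bottle and the pen cup alone.

Things in the scene. Friction and masses are not known exactly. Their poses are not given: they have to be found in the camera images.
- scale: loose bench scale, 2.4 kg: grey base 250 x 200 mm, underside 18 mm up; platter top 56 mm up, x -62 to 122, y +-102 mm; console at the front (-x) to 65 mm. Origin: midst of the feet at counter level; +x to its back, +y left, z vertical when level. Leans 0.02 to 0.05 rad on its front-left foot, rocks about the line front-right to back-left foot; about 5 N on the right edge tips it
- foot_tip (a point): lowest point of the short front-left foot (rubber ball end, radius 12 mm) under the corner lug at scale x -118, y +112 mm (other feet at +-118, +-112; lugs radius 17 mm, 18 to 38 mm up). It stands 4 to 8 mm short, and is that high when the scale is level. The wedge resists with 2 to 4 N until level, then 6 to 12 N; above 12 N it shoves the scale
- press_spot (a point): point on the platter's top, 17 mm in from the middle of its right-hand (-y) edge, where the test push belongs; 56 mm above the counter when level. A downward push of 8 to 20 N for half a second is a proper test (under 5 N does not count)
- wedge: loose orange plastic wedge, 40 g, on the counter left of the scale, 90 mm long, 40 wide, 2 mm thick at the nose rising evenly to 16 mm at the upright flat heel. Origin: centre of its underside; +x to the thin nose, z up. Starts pointing roughly at the short foot, nose 25 to 50 mm short of it, up to 12 mm aside and turned up to 0.2 rad. Friction about 0.6: it stays where it is left
- wedge_heel (a point): centre of the wedge's heel face, 45 mm behind the origin, 8 mm above the counter: push here
- wedge_nose (a point): middle of the wedge's thin front edge, 45 mm ahead of the origin, 1 mm up
- mug: bystander: blue mug, radius 40 mm, 90 mm high, handle at its +y; origin at the centre of its underside
- bottle: bystander: green bottle, radius 28 mm, 120 mm high; origin at the centre of its underside
- pencup: bystander: clear pen cup, radius 36 mm, 85 mm high (pens to 125 mm); origin at the centre of its underside
Mind the look-alikes: they are no part of the job. Of the things that look like the wedge, the middle-sized one is meant.

How it is judged:
By the outcome, as a careful person would: the job done as asked, in the order asked, and still so for the second after the job is handed in, with the robot touching nothing.
It also fails if it takes over 51 s, if anything falls off the work surface, if the arm or the gripper's body presses on something with over 40 N, if the wrist force passes 120 N, or if a joint passes its speed limit or range.

ROBOT

A 6-joint arm with a two-finger parallel gripper is mounted at the origin on the work surface. World frame = base frame: x ahead of the robot, y to its left, z up, the work surface at z = 0. Lengths are in m, angles in degrees, forces in N, time in s.
With the tool pointing down it reaches from about 0.375 to 0.9 m from the base axis. Payload 3.1 kg.
Tool frame: the origin (TCP) lies on the centre line of the jaws, within the pads' length; the fingertips stand 11 mm ahead of it and the grasp point (between the pads) lies 8 mm behind it; z points along the fingers, y is the line along which they close (so a half turn about z gives the same grasp; the last joint's range is limited). The gripper opens to 87 mm and grips with 3 to 60 N. Pads are 19 mm wide; open, the fingers measure 117 mm over their backs; the gripper's body (75 mm by 190 mm) begins 51 mm behind the grasp point.
Start: joints at [-82.878, 30.224, 82.088, -0, 67.689, -10.227], TCP at [0.186, -0.597, 0.234] pointing down, gripper open.
Joint ranges: [-176.69, 176.69], [-43.24, 126.21], [12.49, 139.97], [-82, 262], [0, 151.66], [-163.58, 163.58]. Speed limits (degrees/s): [159.86, 159.86, 180, 180, 180, 180].

INTERFACE

Orientations are given as a 3x3 rotation matrix whose columns are the frame's x, y, z axes.
In Python, from rig import * gives the robot as it stands.
- The arm moves only by the shell command python3 -m inch 'ROWS'. ROWS is JSON, a list of rows, each an object of numbers: "gripper": the opening in per cent of the stroke, from 0 (shut) to 100 (fully open); "dx", "dy", "dz": the shift along the tool's x, y, z in mm; "turn": the turn about the tool's z in rad. A call has 1 to 12 rows; each row is the pose to reach, as a shift and turn from the pose commanded when the call began, along the tool's axes at that moment; what a row does not reach only later rows make up. A row lasts 1/10 s, in which the tool goes at most 50 mm and 8.59 degrees, less where a joint would pass 70% of its speed; a pose out of reach is approached as far as the arm can. A call with a gripper value outside its range is refused whole. The fingers move at their own pace and stop on an object; the grip force is fixed at half the most. Time passes only in rows, so rows that repeat a pose let the fingers close. It gives the time, the measured TCP pose, the force and the opening at its end, in the units of the state.
- read_state(): the state, without advancing time (a new reading comes with each control period).
- capture(name): name is "scene" or "top" or "wrist"; returns the picture (400x640x3 uint8, red, green, blue); there is no depth.
- get_calibration(name): a dict with "camera_matrix" (3x3 intrinsics, pixels), "k1" (the pictures are not rectified: a ray, as slopes to the right and down, at radius r is drawn at 1 + k1 r^2 times it, then the intrinsics apply), "world_to_cam" (4x4, takes a point from world to camera coordinates); the wrist camera has in their place "T_tool_cam" (4x4, takes a point from camera to tool coordinates, whose origin is the TCP and whose axes are the flange's). Camera axes: x right, y down, z forward; pixel columns grow to the right and rows downward; lengths in m; the calibration is good to about 2 mm. A picture is of the moment at which its call begins: read the wrist's pose just before it. get_calibration takes no time and is no camera call.
- hand_in(): hands the job in, once; it reports no verdict.
Trained networks look in the newest picture that a camera, given by its name, has taken for a name from the list of things; names that differ only in an ending like _2 or _b are one class to them, and where a whole thing is asked for, a point or a joint stands for the part that bears it (a point fixed in the world has none). Each returns a list of dicts, best first, with "score" (0 to 1); they miss things now and then, are a little off and sometimes report something else, mostly with a low value. They report only what shows in the picture. A call takes as long as a camera call. They do not tell look-alikes from the thing itself.
- recognise(camera, query): "extent" ([centre column, centre row, width, height] in pixels, round what is visible of it).
The state is a dict: "time_s": time; "joint_positions": joint angles; "qvel": joint speeds; "tau": joint torques, N m; "position": TCP position; "tcp_rot": TCP orientation; "force": force on the tool from outside, world axes, zero at the start; "moment": the same for the moment, N m; "opening": opening from 0.0 (shut) to 1.0 (fully open).
Only numpy, scipy, OpenCV 4.12 (cv2) and the standard library are available. Lean on these libraries where they do the work, as an engineer would, in place of code of your own. Each camera call takes 0.05 s, during which the arm holds its last target. There are 200 camera calls.

## Working session

There is one attempt and no reset: what is moved stays moved. The work goes in short steps, Python scripts to look and compute and a shell command to move; the robot and the scene stay as the last step left them, time stands still between calls to the robot, and variables do not carry over. Pictures are saved under pics/ and viewed, on a budget of 10 in all, crops included, one or two more only if the job needs it, and the job is handed in when it is done.

```bash
mkdir -p pics
python3 - <<'E'
from rig import *
import cv2,numpy as np
s=read_state();print(s)
for n in("scene","top"):
    im=capture(n);cv2.imwrite(f"pics/{n}0.png",im[:,:,::-1])
    c=get_calibration(n);print(n,c)
    for q in("scale","wedge","mug","bottle","pencup"):
        print(q,[(round(d["score"],2),np.round(d["extent"]).tolist()) for d in recognise(n,q)])
print(get_calibration("wrist"))
E
```

```text
{'time_s': 0.0, 'joint_positions': array([-8.28783772e+01,  3.02793662e+01,  8.21552589e+01, -8.05846836e-04,
        6.76876977e+01, -1.02270831e+01]), 'qvel': array([ 0.09467038, -0.03334196,  0.02538351, -0.02694947, -0.09636996,
       -0.04811087]), 'tau': array([-4.21809646e-04, -4.40043819e+01, -1.76594514e+01,  6.32961025e-02,
        5.82491979e-02, -1.68485476e-04]), 'position': array([ 0.18630589, -0.59586076,  0.23257356]), 'tcp_rot': array([[ 9.54506117e-01,  2.98191206e-01, -2.77591694e-04],
       [ 2.98191111e-01, -9.54503840e-01,  2.11684988e-03],
       [ 3.66263681e-04, -2.10332154e-03, -9.99997721e-01]]), 'force': array([-0.26882321, -0.75860518, -0.20193559]), 'moment': array([ 0.01761734, -0.01098037,  0.03120754]), 'opening': 1.0021864337501902}
scene {'camera_matrix': array([[402.50764177,   0.        , 318.9366694 ],
       [  0.        , 402.50764177, 203.66452358],
       [  0.        ,   0.        ,   1.        ]]), 'k1': -0.050437503682304125, 'world_to_cam': array([[-0.24294439,  0.97002169, -0.00599486,  0.18813066],
       [ 0.54959713,  0.13255033, -0
[... 1158 characters left out ...]
180.0, 48.0, 41.0])]
bottle [(0.9, [204.0, 158.0, 35.0, 27.0])]
pencup [(0.68, [439.0, 253.0, 41.0, 34.0]), (0.28, [228.0, 227.0, 42.0, 33.0])]
{'camera_matrix': array([[293.57623972,   0.        , 317.09739249],
       [  0.        , 293.57623972, 204.97948711],
       [  0.        ,   0.        ,   1.        ]]), 'k1': -0.03067700141096255, 'T_tool_cam': array([[-1.10491787e-03, -9.64312424e-01, -2.64764664e-01,
         7.12619669e-02],
       [ 9.99999072e-01, -8.54341419e-04, -1.06156463e-03,
         2.34837195e-04],
       [ 7.97480541e-04, -2.64765591e-01,  9.64312473e-01,
        -1.51106340e-01],
       [ 0.00000000e+00,  0.00000000e+00,  0.00000000e+00,
         1.00000000e+00]])}
```

Run:
```python
import cv2
im=cv2.imread("pics/top0.png")[110:330,130:510]
cv2.imwrite("pics/top0c.png",cv2.resize(im,None,fx=2.1,fy=2.1,interpolation=cv2.INTER_CUBIC))
```

```text
(no output)
```

View pics/top0c.png

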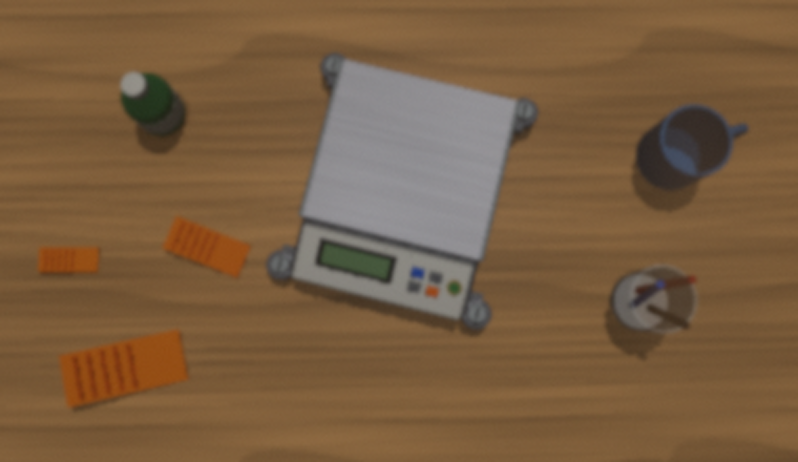

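View pics/scene0.png

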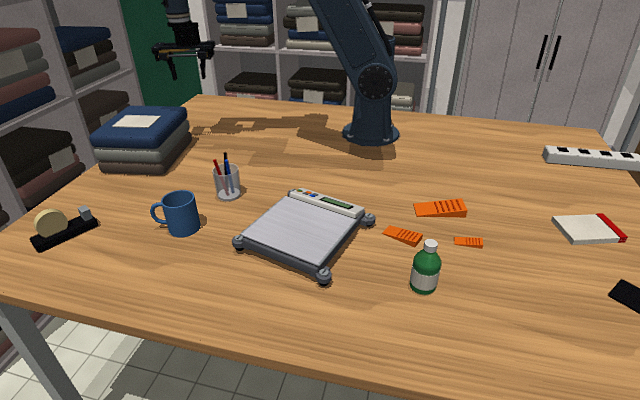

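Top view: the wedge look-alikes are small at about (163,234), middle (229,228) and large (189,285). The middle one is meant; its ribbed thick end is on the left and its nose points right at the short foot, about (265,235). The bottle is near (201,163), so the gripper body needs checking against it. I'll fit the poses next.

```bash
cat > h.py <<'E'
from rig import *
import cv2,numpy as np
from scipy.optimize import minimize,least_squares
def cam(n,s=None):
    c=get_calibration(n)
    if n!="wrist": W=c["world_to_cam"]
    else:
        T=np.eye(4);T[:3,:3]=s["tcp_rot"];T[:3,3]=s["position"];W=np.linalg.inv(T@c["T_tool_cam"])
    return c["camera_matrix"],c["k1"],W
def proj(C,P):
    K,k,W=C;p=np.atleast_2d(P)@W[:3,:3].T+W[:3,3];q=p[:,:2]/p[:,2:]
    q=q*(1+k*(q**2).sum(1,keepdims=True));return q*K[0,0]+K[:2,2]
def unproj(C,uv,z):
    K,k,W=C;d=(np.asarray(uv,float)-K[:2,2])/K[0,0];q=d.copy()
    for _ in range(8): q=d/(1+k*(q@q))
    R=W[:3,:3].T;o=-R@W[:3,3];r=R@np.append(q,1);return o+r*(z-o[2])/r[2]
def orange(im):
    h=cv2.cvtColor(im,cv2.COLOR_RGB2HSV);return cv2.inRange(h,(7,215,120),(17,255,255))
def rot(a): return np.array([[np.cos(a),-np.sin(a)],[np.sin(a),np.cos(a)]])
WV=np.array([[45,20,0],[45,-20,0],[45,20,2],[45,-20,2],[-45,20,0],[-45,-20,0],[-45,20,16],[-45,-20,16]])/1e3
def pts(V,x): 
    P=V.copy();P[:,:2]=P[:,:2]@rot(x[2]).T+x[:2];return P
def fitw(obs,x0):  # obs: list of (C,mask)
    obs=[(C,cv2.GaussianBlur((m>0).astype(np.float32),(0,0),1)) for C,m in obs]
    def f(x):
        e=0
        for C,m in obs:
            M=np.zeros(m.shape,np.uint8);h=cv2.convexHull(proj(C,pts(WV,x)).astype(np.float32))
            cv2.fillConvexPoly(M,np.round(h*16).astype(np.int32),1,cv2.LINE_AA,4) if 0 else cv2.fillConvexPoly(M,np.round(h*16).astype(np.int32),255,cv2.LINE_AA,4)
            M=cv2.GaussianBlur(M.astype(np.float32)/255,(0,0),1)
            e+=((M-m)**2).sum()/m.sum()
        return e
    r=minimize(f,x0,method="Nelder-Mead",options=dict(initial_simplex=np.array([x0]+[np.array(x0)+d for d in ([.008,0,0],[0,.008,0],[0,0,.15])]),xatol=1e-5,fatol=1e-6))
    return r.x,r.fun
def blob(m,uv):
    n,l,s,c=cv2.connectedComponentsWithStats(m);ok=[i for i in range(1,n) if s[i,4]>60]
    i=min(ok,key=lambda i:np.hypot(*(c[i]-uv)));return (l==i).astype(np.uint8),s[i],c[i]
E
python3 - <<'E'
from h import *
I={n:cv2.cvtColor(cv2.imread(f"pics/{n}0.png"),cv2.COLOR_BGR2RGB) for n in("top","scene")}
C={n:cam(n) for n in I}
for n,g in(("top",[(163,233),(229,228),(189,285)]),("scene",[(468,243),(402,234),(440,210)])):
    m=orange(I[n])
    for q in g:
        b,s,c=blob(m,q);print(n,q,s,unproj(C[n],c,.005).round(3))
x0=np.append(unproj(C["top"],(229,228),.005)[:2],np.deg2rad(-107))
bl={n:blob(orange(I[n]),q)[0] for n,q in(("top",(229,228)),("scene",(402,234)))}
for ns in(["top"],["scene"],["top","scene"]): print(ns,fitw([(C[n],bl[n]) for n in ns],x0))
# lug points in top from crop: FL,FR,BL,BR
for nm,q in(("FL",(283,263)),("FR",(475,312)),("BL",(334,70)),("BR",(524,113))):
    print(nm,unproj(C["top"],(130+q[0]/2.1,110+q[1]/2.1),.038).round(3))
for nm,n,q,z in(("bottle","scene",(425,290),0.0),("bottlecap","top",(130+133/2.1,110+85/2.1),.12),("bottlebase","top",(130+163/2.1,110+120/2.1),0),("cup","top",(130+677/2.1,110+298/2.1),.085),("mug","top",(130+695/2.1,110+140/2.1),.09)):
    print(nm,unproj(C[n],q,z).round(3))
E
```

```text
top (163, 233) [150 229  26  10 242] [0.569 0.32  0.005]
top (229, 228) [210 215  37  25 450] [0.581 0.163 0.005]
top (189, 285) [ 160  269   58   33 1234] [0.446 0.254 0.005]
scene (468, 243) [454 237  29  11 247] [0.574 0.322 0.005]
scene (402, 234) [382 226  41  21 419] [0.586 0.165 0.005]
scene (440, 210) [414 199  53  18 784] [0.449 0.256 0.005]
['top'] (array([ 0.58021391,  0.1622761 , -1.9979023 ]), np.float64(0.3307339549064636))
['scene'] (array([ 0.58288524,  0.16018486, -1.99475921]), np.float64(0.10363651812076569))
['top', 'scene'] (array([ 0.58105087,  0.16090625, -1.97883759]), np.float64(0.4414849877357483))
FL [0.557 0.069 0.038]
FR [ 0.499 -0.14   0.038]
BL [0.778 0.011 0.038]
BR [ 0.723 -0.205  0.038]
bottle [0.755 0.225 0.   ]
bottlecap [0.738 0.216 0.12 ]
bottlebase [0.733 0.216 0.   ]
cup [ 0.508 -0.348  0.085]
mug [ 0.676 -0.379  0.09 ]
```

```bash
python3 -m inch '[{"dx":30,"dy":-30,"turn":-0.1},{"dx":65,"dy":-65,"turn":-0.2},{"dx":100,"dy":-100,"turn":-0.3},{"dx":135,"dy":-135,"turn":-0.4},{"dx":170,"dy":-170,"turn":-0.5},{"dx":205,"dy":-205,"turn":-0.6},{"dx":240,"dy":-240,"turn":-0.7},{"dx":275,"dy":-275,"turn":-0.8},{"dx":310,"dy":-310,"turn":-0.9},{"dx":345,"dy":-345,"turn":-0.965},{"dx":345,"dy":-345,"turn":-0.965}]'; python3 -c "
from h import *
s=read_state();R=s['tcp_rot'];print(np.round(R,3),1000*R.T@(np.array([.615,.235,.234])-s['position']),s['joint_positions'])"
```

```text
[[ 0.955  0.298 -0.   ]
 [ 0.298 -0.955  0.   ]
 [-0.    -0.    -1.   ]] [ 6.57060703e+02 -6.65882514e+02 -4.31952670e-01] [-8.28785718e+01  3.02219958e+01  8.20895457e+01 -1.55721781e-03
  6.76904637e+01 -1.02262814e+01]invalid input
```

```bash
python3 -m inch '[{"gripper":100,"dx":30,"dy":-30,"dz":0,"turn":-0.1},{"gripper":100,"dx":65,"dy":-65,"dz":0,"turn":-0.2}]'
```

```text
time_s: 0.8
position: [0.2287, -0.516, 0.2334]
tcp_rot: [[0.876, 0.483, 0.0], [0.483, -0.876, -0.002], [-0.0, 0.002, -1.0]]
force: [0.0, -1.0, -0.6]
opening: 1.002
```

```bash
python3 -m inch '[{"gripper":100,"dx":41,"dy":-28,"dz":0,"turn":-0.1},{"gripper":100,"dx":82,"dy":-56,"dz":0,"turn":-0.2},{"gripper":100,"dx":123,"dy":-84,"dz":0,"turn":-0.3},{"gripper":100,"dx":164,"dy":-112,"dz":0,"turn":-0.4},{"gripper":100,"dx":205,"dy":-140,"dz":0,"turn":-0.5},{"gripper":100,"dx":246,"dy":-168,"dz":0,"turn":-0.6},{"gripper":100,"dx":287,"dy":-195,"dz":0,"turn":-0.7},{"gripper":100,"dx":328,"dy":-222,"dz":0,"turn":-0.765},{"gripper":100,"dx":369,"dy":-249,"dz":0,"turn":-0.765},{"gripper":100,"dx":410,"dy":-276,"dz":0,"turn":-0.765},{"gripper":100,"dx":451,"dy":-303,"dz":0,"turn":-0.765},{"gripper":100,"dx":492,"dy":-330,"dz":0,"turn":-0.765}]'; python3 -c "
from h import *
s=read_state();R=s['tcp_rot'];print(s['time_s'],s['position'],np.round(R,3).tolist(),1000*R.T@(np.array([.615,.235,.234])-s['position']),s['joint_positions'])"
```

```text
time_s: 2.0
position: [0.502, 0.0131, 0.2339]
tcp_rot: [[0.298, 0.955, 0.001], [0.955, -0.298, -0.0], [-0.0, 0.001, -1.0]]
force: [0.9, -1.9, -0.5]
opening: 1.0
2.0 [0.50199804 0.01310457 0.23391345] [[0.298, 0.955, 0.001], [0.955, -0.298, -0.0], [-0.0, 0.001, -1.0]] [ 2.45492871e+02  4.17166433e+01 -5.65259461e-02] [-1.12691803e+01  2.07522648e+01  9.94537077e+01 -1.08835957e-02
  5.97351315e+01  6.07998175e+00]
```

```bash
python3 -m inch '[{"gripper":100,"dx":49,"dy":8,"dz":0,"turn":0},{"gripper":100,"dx":98,"dy":16,"dz":0,"turn":0},{"gripper":100,"dx":147,"dy":24,"dz":0,"turn":0},{"gripper":100,"dx":196,"dy":32,"dz":0,"turn":0},{"gripper":100,"dx":246,"dy":40,"dz":0,"turn":0},{"gripper":100,"dx":246,"dy":40,"dz":0,"turn":0},{"gripper":100,"dx":246,"dy":40,"dz":0,"turn":0}]'
python3 - <<'E'
from h import *
s=read_state();im=capture("wrist");np.savez("w1.npz",im=im,p=s["position"],R=s["tcp_rot"]);print(s["position"],s["tcp_rot"].round(3).tolist(),s["force"])
cv2.imwrite("pics/w1.png",im[:,:,::-1])
m=orange(im);C=cam("wrist",s)
n,l,st,c=cv2.connectedComponentsWithStats(m)
for i in range(1,n):
    if st[i,4]>100: print(st[i],unproj(C,c[i],.005).round(3))
print("pred wedge",proj(C,pts(WV,[.581,.161,-1.98])).round().tolist())
b,_,_=blob(m,proj(C,[.581,.161,.005])[0]);print(fitw([(C,b)],[.581,.161,-1.98]))
E
```

```text
time_s: 2.7
position: [0.6124, 0.2349, 0.233]
tcp_rot: [[0.296, 0.955, -0.001], [0.955, -0.296, -0.001], [-0.001, -0.001, -1.0]]
force: [0.0, -1.1, 0.1]
opening: 1.002
[0.61241391 0.23494386 0.23295075] [[0.296, 0.955, -0.001], [0.955, -0.296, -0.001], [-0.001, -0.001, -1.0]] [ 0.04993766 -1.0924298   0.0577325 ]
[ 146  158   75   79 1491] [0.437 0.266 0.005]
[300 211  28  24 312] [0.59  0.18  0.005]
[299 235  26  21 244] [0.579 0.155 0.005]
pred wedge [[323.0, 267.0], [295.0, 264.0], [323.0, 268.0], [295.0, 265.0], [330.0, 207.0], [301.0, 204.0], [331.0, 211.0], [300.0, 208.0]]
(array([ 0.56715551,  0.1223214 , -1.91355699]), np.float64(5.465484142303467))
```

View pics/w1.png

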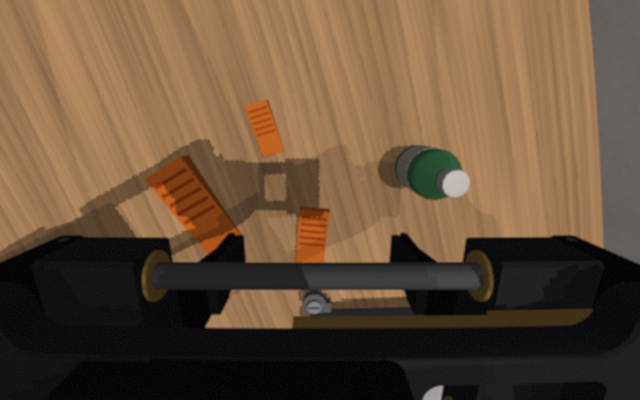

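The wrist view shows the middle wedge at (312,236), its nose hidden by the gripper rod, the foot lug at (316,303), and the smaller and larger oranges clearly separate. I'll move forward so both the wedge and the foot are in clear view.

```bash
python3 -m inch '[{"gripper":100,"dx":-40,"dy":0,"dz":0,"turn":0},{"gripper":100,"dx":-80,"dy":0,"dz":0,"turn":0},{"gripper":100,"dx":-110,"dy":0,"dz":0,"turn":0},{"gripper":100,"dx":-110,"dy":0,"dz":0,"turn":0},{"gripper":100,"dx":-110,"dy":0,"dz":0,"turn":0}]'
python3 - <<'E'
from h import *
s=read_state();im=capture("wrist");np.savez("w2.npz",im=im,p=s["position"],R=s["tcp_rot"]);print(s["position"],s["tcp_rot"].round(3).tolist(),s["force"])
C=cam("wrist",s)
hs=cv2.cvtColor(im,cv2.COLOR_RGB2HSV);m=cv2.inRange(hs,(4,205,60),(17,255,255));m=cv2.morphologyEx(m,cv2.MORPH_CLOSE,np.ones((5,5)))
b,st,c=blob(m,proj(C,[.581,.161,.005])[0]);print(st,c)
x,e=fitw([(C,b)],[.581,.161,-1.98]);print(x,e)
v=im.copy();cv2.polylines(v,[np.round(cv2.convexHull(proj(C,pts(WV,x)).astype(np.float32))).astype(int)],True,(0,255,255))
v[b>0]=v[b>0]//2+np.uint8([0,0,100])
cv2.imwrite("pics/w2.png",cv2.resize(np.hstack([im[90:270,220:420],v[90:270,220:420]]),None,fx=2,fy=2,interpolation=cv2.INTER_CUBIC)[:,:,::-1])
E
```

```text
time_s: 3.25
position: [0.5794, 0.1271, 0.2341]
tcp_rot: [[0.302, 0.953, 0.0], [0.953, -0.302, 0.0], [0.0, 0.0, -1.0]]
force: [-0.7, -0.0, 0.2]
opening: 0.996
[0.57941853 0.12714515 0.23406885] [[0.302, 0.953, 0.0], [0.953, -0.302, 0.0], [0.0, 0.0, -1.0]] [-0.67350059 -0.03068442  0.207072  ]
[ 295  122   33   69 1958] [310.2288049  155.58018386]
[ 0.57888743  0.15900439 -1.95715415] 0.09100571274757385
```

View pics/w2.png

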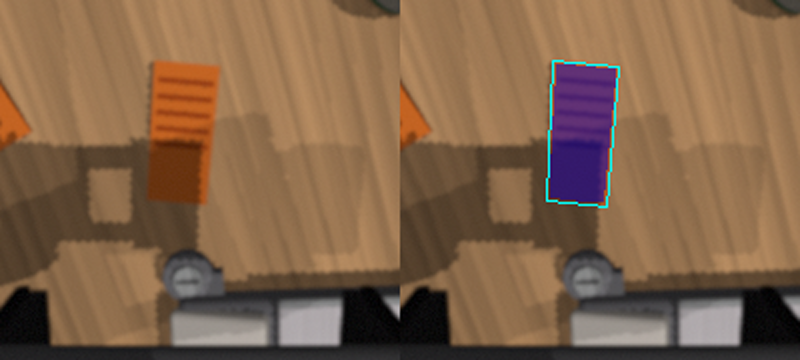

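Run:
```python
from h import *
d=np.load("w2.npz");C=cam("wrist",dict(position=d["p"],tcp_rot=d["R"]))
for z in(.03,.035,.042): print(z,unproj(C,(314,228.5),z).round(4))
f=unproj(C,(314,228),.035)[:2]
x=np.array([.5789,.1590,-1.957]);u=np.array([np.cos(x[2]),np.sin(x[2])]);v=np.array([-u[1],u[0]])
nose=x[:2]+.045*u;heel=x[:2]-.045*u
print("nose",nose,"heel",heel,"foot in wedge frame from nose: along",(f-nose)@u,"left",(f-nose)@v)
w=f-heel;print("dir heel->foot",np.degrees(np.arctan2(w[1],w[0])))
```

```text
0.03 [0.5574 0.0744 0.03  ]
0.035 [0.558  0.0761 0.035 ]
0.042 [0.5589 0.0785 0.042 ]
nose [0.56194965 0.11731444] heel [0.59585035 0.20068556] foot in wedge frame from nose: along 0.03899785965009394 left 0.011863071135438968
dir heel->foot -106.87350968001765
```

```bash
python3 -m inch '[{"gripper":0,"dx":45,"dy":-6,"dz":0,"turn":-0.055},{"gripper":0,"dx":90,"dy":-13,"dz":0,"turn":-0.055},{"gripper":0,"dx":97,"dy":-14,"dz":30,"turn":-0.055},{"gripper":0,"dx":97,"dy":-14,"dz":60,"turn":-0.055},{"gripper":0,"dx":97,"dy":-14,"dz":60,"turn":-0.055},{"gripper":0,"dx":97,"dy":-14,"dz":60,"turn":-0.055}]'
python3 - <<'E'
from h import *
d=np.load("w1.npz");C=cam("wrist",dict(position=d["p"],tcp_rot=d["R"]))
print("cap",unproj(C,(454,183),.12),"shoulder/base",unproj(C,(415,167),.02))
C=cam("top");print(unproj(C,(130+133/2.1,110+85/2.1),.12))
s=read_state();R=s["tcp_rot"];print(s["position"],R.round(3).tolist(),s["opening"])
h=np.array([.5959,.2007]);print("heel rel in tool x,y mm",1e3*(R.T@(np.append(h,.017)-s["position"])))
E
```

```text
time_s: 3.9
position: [0.5953, 0.2263, 0.1734]
tcp_rot: [[0.245, 0.97, -0.001], [0.97, -0.245, -0.0], [-0.0, -0.001, -1.0]]
force: [0.6, 0.1, 0.2]
opening: 0.545
cap [0.73760267 0.21709426 0.12      ] shoulder/base [0.73396247 0.21888316 0.02      ]
[0.73842338 0.21594628 0.12      ]
[0.59529407 0.22633148 0.1733835 ] [[0.245, 0.97, -0.001], [0.97, -0.245, -0.0], [-0.0, -0.001, -1.0]] 0.5452035887465766
heel rel in tool x,y mm [-24.65058673   7.01096085 156.38521268]
```

```bash
python3 -m inch '[{"gripper":0,"dx":0,"dy":0,"dz":45,"turn":0},{"gripper":0,"dx":0,"dy":0,"dz":90,"turn":0},{"gripper":0,"dx":0,"dy":0,"dz":125,"turn":0},{"gripper":0,"dx":0,"dy":0,"dz":145,"turn":0},{"gripper":0,"dx":0,"dy":0,"dz":156,"turn":0},{"gripper":0,"dx":0,"dy":0,"dz":156,"turn":0}]' && python3 -m inch '[{"gripper":0,"dx":-5,"dy":0,"dz":0,"turn":0},{"gripper":0,"dx":-10,"dy":0,"dz":0,"turn":0},{"gripper":0,"dx":-15,"dy":0,"dz":0,"turn":0},{"gripper":0,"dx":-20,"dy":0,"dz":0,"turn":0},{"gripper":0,"dx":-25,"dy":0,"dz":0,"turn":0},{"gripper":0,"dx":-30,"dy":0,"dz":0,"turn":0},{"gripper":0,"dx":-34,"dy":0,"dz":0,"turn":0},{"gripper":0,"dx":-34,"dy":0,"dz":0,"turn":0}]'
python3 - <<'E'
from h import *
s=read_state();print(s["position"],s["force"])
im=capture("wrist");C=cam("wrist",s)
cv2.imwrite("pics/w3.png",np.vstack([im,capture("top")])[:,:,::-1][:, 60:560])
E
```

```text
time_s: 4.5
position: [0.5961, 0.2256, 0.0176]
tcp_rot: [[0.246, 0.969, 0.0], [0.969, -0.246, 0.0], [0.0, 0.0, -1.0]]
force: [-0.1, 0.6, -0.3]
opening: 0.033
time_s: 5.3
position: [0.5869, 0.1921, 0.0174]
tcp_rot: [[0.246, 0.969, -0.001], [0.969, -0.246, -0.0], [-0.0, -0.001, -1.0]]
force: [-0.4, -0.1, -0.1]
opening: 0.005
[0.58687517 0.19210477 0.01744298] [-0.42454689 -0.09051278 -0.11837056]
```

Run:
```python
import cv2
im=cv2.imread("pics/w3.png");a=im[:400];b=im[400:][140:300,60:340]
import numpy as np
a=cv2.resize(a,(400,320));b=cv2.resize(b,(400,229),interpolation=cv2.INTER_CUBIC)
cv2.imwrite("pics/w3v.png",np.vstack([a,b]))
```

```text
(no output)
```

View pics/w3v.png

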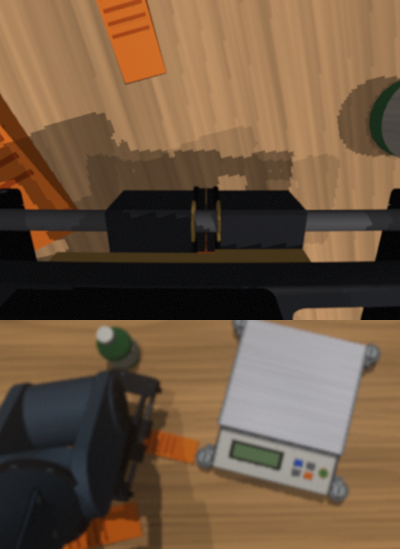

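Wrist view: the gripper is now behind the wedge, with no contact on the bottle. Top view: the orange nose is nearly at the FL lug. Next I'll fit the wedge from the scene camera.

```bash
cat > m.py <<'E'
from h import *
import sys
s=read_state();im=capture("scene");C=cam("scene");hs=cv2.cvtColor(im,cv2.COLOR_RGB2HSV);m=cv2.inRange(hs,(4,200,60),(17,255,255))
p=s["position"];R=s["tcp_rot"];u=-R[:2,0]
g=np.append(p[:2]+u*.0545,np.arctan2(u[1],u[0]))
b,st,c=blob(m,proj(C,[g[0],g[1],.006])[0]);x,e=fitw([(C,b)],g)
f=np.array([.557,.0735]);d=rot(-x[2])@(f-x[:2])*1e3
print("guess",g.round(4),"fit",x.round(4),"err",round(e,3),st,"foot in wedge frame",d.round(1),"F",s["force"].round(2),"Ftool",(R.T@s["force"]).round(2),s["position"].round(4))
o=proj(C,pts(WV,x))
v=im.copy();cv2.polylines(v,[np.round(cv2.convexHull(o.astype(np.float32))).astype(int)],True,(0,255,255))
cv2.imwrite("pics/%s.png"%sys.argv[1],cv2.resize(np.vstack([im[190:270,280:480],v[190:270,280:480]]),None,fx=3,fy=3,interpolation=cv2.INTER_CUBIC)[:,:,::-1])
E
python3 m.py s1
```

```text
guess [ 0.5736  0.1398 -1.819 ] fit [ 0.5867  0.1351 -1.9763] err 0.263 [372 225  38  19 359] foot in wedge frame [68.3 -3. ] F [-0.65 -0.45 -0.01] Ftool [-0.6  -0.52  0.01] [0.587  0.1926 0.0174]
```

View pics/s1.png

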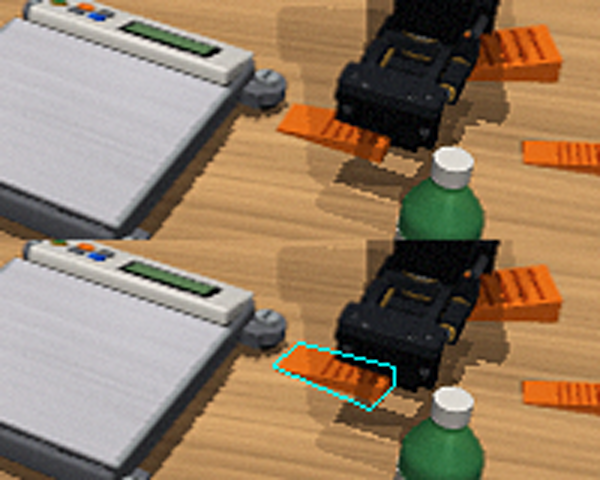

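Run:
```python
from h import *
C=cam("scene")
a=unproj(C,(280+278/3,190+131/3),.001);b=unproj(C,(280+290/3,190+104/3),.002);c=unproj(C,(280+372/3,190+160/3),.0);print("nose L,R",a,b,"mid",(a+b)/2,"heelL",c, "axis from L side",np.degrees(np.arctan2(*(a-c)[[1,0]])),np.linalg.norm(a-b),np.linalg.norm(a-c))
print("lug",unproj(C,(280+266/3,190+82/3),.036))
```

```text
nose L,R [0.59374883 0.09181899 0.001     ] [0.55622207 0.09683438 0.002     ] mid [0.57498545 0.09432669 0.0015    ] heelL [0.61181122 0.17008932 0.        ] axis from L side -102.9946200350812 0.037873631781041105 0.08033364199079134
lug [0.57612382 0.07703094 0.036     ]
```

Run:
```python
from h import *
d=np.load("w2.npz")
I={"wrist":d["im"]};Cs={"wrist":cam("wrist",dict(position=d["p"],tcp_rot=d["R"]))}
for n in("top","scene"): I[n]=capture(n);Cs[n]=cam(n)
t=np.linspace(0,2*np.pi,60);out=[]
for n,(w,h) in(("wrist",(40,32)),("top",(40,32)),("scene",(40,32))):
    C=Cs[n];k=9;c=np.round(proj(C,[.557,.0735,.03])[0]).astype(int)
    A=I[n][c[1]-h:c[1]+h,c[0]-w//1:c[0]+w];A=cv2.resize(A,None,fx=5,fy=5,interpolation=cv2.INTER_CUBIC);B=A.copy()
    for z,r,col in((.034,.017,(0,255,0)),(.014,.017,(255,0,255)),(.0,.012,(255,0,0))):
        P=np.c_[.557+r*np.cos(t),.0735+r*np.sin(t),0*t+z];q=(proj(C,P)-c+[w,h]+.5)*5
        cv2.polylines(B,[q.round().astype(int)],True,col)
    out.append(np.hstack([A,B])[:,:])
v=np.vstack(out);cv2.imwrite("pics/lug.png",cv2.resize(v,(500,600))[:,:,::-1])
```

```text
(no output)
```

View pics/lug.png

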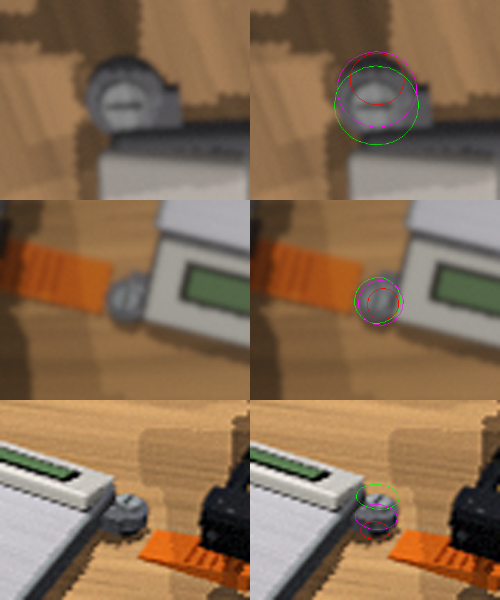

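Overlay: the lug sits about 4 mm towards +y of my guess in the wrist view and matches in the top view, so I take the foot as (0.559, 0.0755). In the top view the wedge nose is just left of the lug.

Run:
```python
from h import *
C=cam("top");c=np.round(proj(C,[.557,.0735,.03])[0]);im=capture("top")
g=lambda q:c-[40,32]+np.array(q)/3.125
U=lambda q:unproj(C,g(q),.001)
a,b=U((113,262)),U((107,313));print("top nose L,R",a.round(4),b.round(4),((a+b)/2).round(4),np.linalg.norm(a-b))
# masked fit: only compare region right of robot in top
hs=cv2.cvtColor(im,cv2.COLOR_RGB2HSV);m=cv2.inRange(hs,(4,200,60),(17,255,255))
b_,st,cc=blob(m,proj(C,[.569,.12,.004])[0]);print(st,cc)
ys,xs=np.nonzero(b_);
# edges: subpixel left/right sides per column
for col in range(st[0]+3,st[0]+st[2],4):
    r=ys[xs==col]; 
    if len(r): 
        zc=.002+.0; print(col,r.min(),r.max(),unproj(C,(col,(r.min()+r.max())/2),.005).round(4)[:2])
```

```text
top nose L,R [0.4365 0.0871 0.001 ] [0.399  0.0916 0.001 ] [0.4177 0.0894 0.001 ] 0.03776788525280021
[221 218  37  21 523] [239.2332696  227.95984704]
224 223 232 [0.5807 0.1715]
228 218 233 [0.5853 0.162 ]
232 219 234 [0.5827 0.1523]
236 220 235 [0.5801 0.1426]
240 221 236 [0.5775 0.133 ]
244 222 236 [0.5761 0.1234]
248 223 237 [0.5735 0.1137]
252 224 238 [0.5709 0.1041]
256 225 231 [0.578  0.0945]
```

```bash
python3 -m inch '[{"gripper":0,"dx":8,"dy":0,"dz":0,"turn":0},{"gripper":0,"dx":8,"dy":9,"dz":0,"turn":0.04},{"gripper":0,"dx":4,"dy":9,"dz":0,"turn":0.04},{"gripper":0,"dx":0,"dy":9,"dz":0,"turn":0.04},{"gripper":0,"dx":-4,"dy":9,"dz":0,"turn":0.04},{"gripper":0,"dx":-8,"dy":9,"dz":0,"turn":0.04},{"gripper":0,"dx":-8,"dy":9,"dz":0,"turn":0.04}]'
cat > t.py <<'E'
from h import *
s=read_state();C=cam("top");im=capture("top");p=s["position"];R=s["tcp_rot"];u=-R[:2,0]
hs=cv2.cvtColor(im,cv2.COLOR_RGB2HSV);m=cv2.inRange(hs,(4,200,60),(17,255,255))
b,st,cc=blob(m,proj(C,np.append(p[:2]+u*.075,.004))[0])
ys,xs=np.nonzero(b);A=[]
for col in range(xs.min(),xs.max()+1):
    r=ys[xs==col]
    if len(r)>12: A.append(unproj(C,(col,(r.min()+r.max())/2),.004)[:2])
A=np.array(A);k,q=np.polyfit(A[:,1],A[:,0],1)
f=np.array([.559,.0755])
print(st,"heading",-90-np.degrees(np.arctan(k)),"front y",A[:,1].min(),"foot right of axis mm",1e3*(k*f[1]+q-f[0])/np.hypot(1,k))
w=np.append(p[:2]+u*.0995,.001);print("nose by finger",w.round(4),"nose->foot mm",1e3*(f-w[:2])@u,"F",s["force"].round(1),"Ftool",(R.T@s["force"]).round(1),"t",s["time_s"],p.round(4))
cv2.imwrite("pics/last_top.png",im[:,:,::-1])
E
python3 t.py
```

```text
time_s: 6.3
position: [0.5934, 0.1821, 0.0175]
tcp_rot: [[0.285, 0.959, -0.001], [0.959, -0.285, -0.0], [-0.0, -0.001, -1.0]]
force: [-0.4, 0.2, 0.6]
opening: 0.003
[226 219  35  22 478] heading -105.75818602890013 front y 0.09699846346926752 foot right of axis mm 1.288315663642561
nose by finger [0.5651 0.0867 0.001 ] nose->foot mm 12.5074222142708 F [-0.4  0.2  0.6] Ftool [ 0.1 -0.4 -0.6] t 6.3 [0.5934 0.1821 0.0175]
```

```bash
python3 -m inch '[{"gripper":0,"dx":-3,"dy":0,"dz":0,"turn":0},{"gripper":0,"dx":-6,"dy":0,"dz":0,"turn":0},{"gripper":0,"dx":-9,"dy":0,"dz":0,"turn":0},{"gripper":0,"dx":-12,"dy":0,"dz":0,"turn":0},{"gripper":0,"dx":-15,"dy":0,"dz":0,"turn":0},{"gripper":0,"dx":-17,"dy":0,"dz":0,"turn":0},{"gripper":0,"dx":-17,"dy":0,"dz":0,"turn":0}]'; python3 t.py; python3 m.py s2
```

```text
time_s: 7.05
position: [0.5895, 0.1668, 0.0178]
tcp_rot: [[0.284, 0.959, 0.001], [0.959, -0.284, 0.001], [0.001, 0.001, -1.0]]
force: [1.6, 3.4, 1.1]
opening: 0.009
[233 221  28  20 368] heading -105.68378675553448 front y 0.09699846346926752 foot right of axis mm 1.1529540948126535
nose by finger [0.5613 0.0714 0.001 ] nose->foot mm -3.285172760534804 F [1.6 3.4 1.1] Ftool [ 3.8  0.6 -1.1] t 7.05 [0.5895 0.1668 0.0178]
guess [ 0.574   0.1145 -1.859 ] fit [ 0.5791  0.1141 -2.0275] err 0.689 [364 222  36  19 254] foot in wedge frame [46.2 -2. ] F [2.28 4.02 0.66] Ftool [ 4.51  1.05 -0.66] [0.5895 0.1668 0.0177]
```

View pics/s2.png

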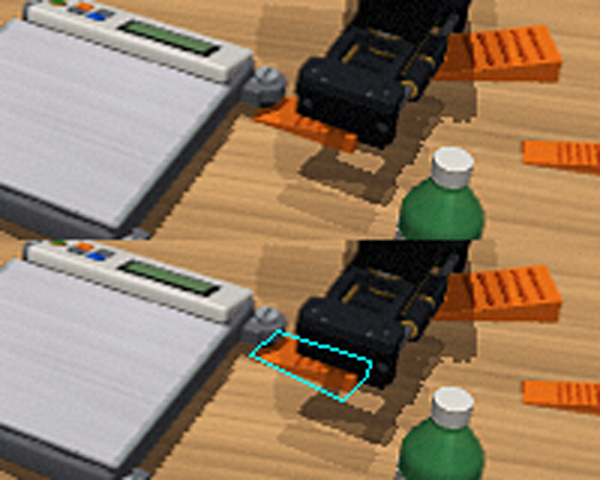

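Wedge nose is under the FL lug, with about 4 N of resistance. Continuing in small steps and watching the force.

```bash
cat > f.py <<'E'
from h import *
s=read_state();print("Ftool",(s["tcp_rot"].T@s["force"]).round(1),s["position"].round(4),s["time_s"])
E
python3 -m inch '[{"gripper":0,"dx":-2,"dy":0,"dz":0,"turn":0},{"gripper":0,"dx":-4,"dy":0,"dz":0,"turn":0},{"gripper":0,"dx":-4,"dy":0,"dz":0,"turn":0}]' >/dev/null; python3 f.py
python3 -m inch '[{"gripper":0,"dx":-2,"dy":0,"dz":0,"turn":0},{"gripper":0,"dx":-4,"dy":0,"dz":0,"turn":0},{"gripper":0,"dx":-4,"dy":0,"dz":0,"turn":0}]'>/dev/null; python3 f.py
python3 -m inch '[{"gripper":0,"dx":-2,"dy":0,"dz":0,"turn":0},{"gripper":0,"dx":-4,"dy":0,"dz":0,"turn":0},{"gripper":0,"dx":-4,"dy":0,"dz":0,"turn":0}]'>/dev/null; python3 f.py
```

```text
Ftool [ 3.2  0.4 -0.3] [0.5879 0.1623 0.0176] 7.45
Ftool [ 5.   0.5 -0.9] [0.5869 0.1588 0.0176] 7.75
Ftool [8.2 0.2 1. ] [0.5867 0.1561 0.0178] 8.05
```

```bash
cat > lk.py <<'E'
from h import *
s=read_state()
for n in("scene","top"):
    a=cv2.imread(f"pics/{n}0.png",0);b=cv2.cvtColor(capture(n),cv2.COLOR_RGB2GRAY);C=cam(n)
    fl,fr,bl,br=[.559,.0755],[.499,-.14],[.778,.011],[.723,-.205]
    L=np.array([[*q,.034] for q in(fl,fr,bl,br)]);p=proj(C,L).astype(np.float32).reshape(-1,1,2)
    q,st,_=cv2.calcOpticalFlowPyrLK(a,b,p,None,winSize=(15,15));d=(q-p)[:,0]
    up=proj(C,L+[0,0,.001])-proj(C,L)
    print(n,"flow FL FR BL BR",d.round(2).tolist(),"px/mm up",up.round(2).tolist(),st.ravel())
print("Ftool",(s["tcp_rot"].T@s["force"]).round(1),s["time_s"])
E
python3 lk.py
```

```text
scene flow FL FR BL BR [[73.18000030517578, -78.02999877929688], [10.680000305175781, -4.730000019073486], [-0.4399999976158142, 0.029999999329447746], [-0.20000000298023224, 1.399999976158142]] px/mm up [[0.03, -0.32], [-0.02, -0.31], [0.0, -0.35], [-0.05, -0.33]] [1 1 1 1]
top flow FL FR BL BR [[42.220001220703125, 142.38999938964844], [-33.63999938964844, 95.63999938964844], [-82.72000122070312, -33.2599983215332], [1.1399999856948853, 1.4600000381469727]] px/mm up [[-0.05, -0.04], [0.05, -0.01], [-0.02, -0.13], [0.07, -0.11]] [1 1 1 1]
Ftool [8.2 0.2 1. ] 8.05
```

```bash
python3 -m inch '[{"gripper":0,"dx":0,"dy":0,"dz":0,"turn":0},{"gripper":0,"dx":0,"dy":0,"dz":0,"turn":0}]'>/dev/null; python3 f.py
python3 -m inch '[{"gripper":0,"dx":-1,"dy":0,"dz":0,"turn":0},{"gripper":0,"dx":-1,"dy":0,"dz":0,"turn":0},{"gripper":0,"dx":-1,"dy":0,"dz":0,"turn":0}]'>/dev/null; python3 f.py
cat > sc.py <<'E'
from h import *
# translation of patches between first picture and now, template match subpixel
for n in("scene",):
    a=cv2.imread(f"pics/{n}0.png");im=capture(n);b=im[:,:,::-1].copy();cv2.imwrite("pics/last_scene.png",b)
    for k,(x,y) in dict(FL=(368,219),BL=(323,274),BR=(238,241),cons=(330,206),platR=(262,222),bg=(560,300),mug=(176,213),cup=(227,180),bot=(426,267)).items():
        w=9 if k in("FL","BL","BR") else 16;t=a[y-w:y+w,x-w:x+w];r=cv2.matchTemplate(cv2.resize(b[y-w-6:y+w+6,x-w-6:x+w+6],None,fx=4,fy=4,interpolation=cv2.INTER_CUBIC),cv2.resize(t,None,fx=4,fy=4,interpolation=cv2.INTER_CUBIC),cv2.TM_CCOEFF_NORMED)
        _,v,_,l=cv2.minMaxLoc(r);print(n,k,np.array(l)/4-6,round(v,3))
E
python3 sc.py
```

```text
Ftool [9.7 0.2 0.9] [0.5867 0.1561 0.0178] 8.35
Ftool [9.4 1.7 0.4] [0.5867 0.1556 0.0179] 8.65
scene FL [-0.75 -1.  ] 0.588
scene BL [-0.5  0. ] 0.968
scene BR [-0.25  1.25] 0.973
scene cons [-1.   -0.75] 0.956
scene platR [-0.5  1. ] 0.983
scene bg [0. 0.] 0.944
scene mug [0. 0.] 0.994
scene cup [0. 0.] 0.997
scene bot [0. 0.] 0.995
```

```bash
python3 -m inch '[{"gripper":0,"dx":8,"dy":0,"dz":0,"turn":0},{"gripper":0,"dx":18,"dy":0,"dz":0,"turn":0},{"gripper":0,"dx":18,"dy":0,"dz":-40,"turn":0},{"gripper":0,"dx":18,"dy":0,"dz":-85,"turn":0},{"gripper":0,"dx":18,"dy":0,"dz":-130,"turn":0},{"gripper":0,"dx":18,"dy":0,"dz":-170,"turn":0},{"gripper":0,"dx":18,"dy":0,"dz":-170,"turn":0}]'; python3 sc.py
python3 - <<'E'
from h import *
im=capture("top");C=cam("top")
hs=cv2.cvtColor(im,cv2.COLOR_RGB2HSV);m=cv2.inRange(hs,(0,0,125),(180,60,255));m[:,:255]=0;m[:,400:]=0;m[:120]=0;m[270:]=0
n,l,st,c=cv2.connectedComponentsWithStats(m)
for i in np.argsort(-st[1:,4])[:3]+1:
    r=cv2.minAreaRect(np.argwhere(l==i)[:,::-1].astype(np.float32));B=cv2.boxPoints(r)
    P=np.array([unproj(C,q,.056) for q in B]);print(st[i],r,P[:,:2].round(4).tolist(),"sides",[round(np.linalg.norm(P[k]-P[k-1]),3) for k in range(4)])
cv2.imwrite("pics/t4.png",cv2.resize(im[110:280,190:390],None,fx=3,fy=3,interpolation=cv2.INTER_CUBIC)[:,:,::-1])
E
```

```text
time_s: 9.4
position: [0.594, 0.1715, 0.1937]
tcp_rot: [[0.284, 0.959, 0.011], [0.959, -0.284, -0.0], [0.003, 0.011, -1.0]]
force: [0.8, 0.2, 0.2]
opening: -0.001
scene FL [-0.25 -1.25] 0.929
scene BL [-0.5  0. ] 0.968
scene BR [-0.25  1.25] 0.971
scene cons [-1.   -0.75] 0.956
scene platR [-0.5  1. ] 0.983
scene bg [-0.25  0.  ] 0.945
scene mug [0. 0.] 0.994
scene cup [0. 0.] 0.997
scene bot [0. 0.] 0.992
[ 273  138  105   95 6881] ((325.558837890625, 184.7647247314453), (90.22325134277344, 77.85393524169922), 14.03624439239502) [[0.6096, 0.0499], [0.7897, 0.0049], [0.7325, -0.2005], [0.5555, -0.149]] sides [np.float64(0.206), np.float64(0.186), np.float64(0.213), np.float64(0.184)]
[ 270  217   85   44 1486] ((311.85296630859375, 238.58827209472656), (82.94718170166016, 26.436382293701172), 14.03624439239502) [[0.5417, 0.059], [0.6, 0.0443], [0.5503, -0.1383], [0.4929, -0.1217]] sides [np.float64(0.187), np.float64(0.06), np.float64(0.189), np.float64(0.06)]
[359 258   2   3   5] ((359.5, 259.0), (2.0, 1.0), 90.0) [[0.5002, -0.1448], [0.5001, -0.1471], [0.4956, -0.1469], [0.4957, -0.1447]] sides [np.float64(0.004), np.float64(0.002), np.float64(0.004), np.float64(0.002)]
```

View pics/t4.png

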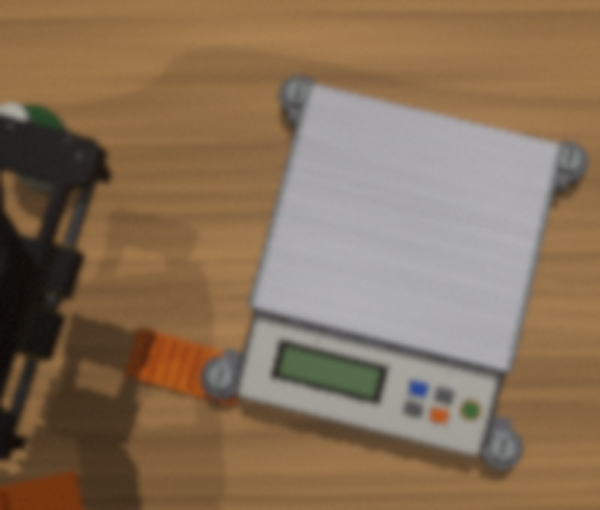

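Top view: the wedge sits straight under the FL lug at crop (190,365); the platter's right edge runs from crop (560,145) to (510,370). Scene template shifts: BR corner about 4 mm down, FL about 4 mm up, bystanders unmoved. Next is the press spot.

```bash
python3 -m inch '[{"gripper":0,"dx":-40,"dy":19,"dz":0,"turn":0},{"gripper":0,"dx":-80,"dy":38,"dz":0,"turn":0},{"gripper":0,"dx":-120,"dy":58,"dz":0,"turn":0},{"gripper":0,"dx":-160,"dy":77,"dz":0,"turn":0},{"gripper":0,"dx":-200,"dy":96,"dz":0,"turn":0},{"gripper":0,"dx":-240,"dy":115,"dz":0,"turn":0},{"gripper":0,"dx":-280,"dy":135,"dz":0,"turn":0},{"gripper":0,"dx":-299,"dy":144,"dz":30,"turn":0},{"gripper":0,"dx":-299,"dy":144,"dz":70,"turn":0},{"gripper":0,"dx":-299,"dy":144,"dz":100,"turn":0},{"gripper":0,"dx":-299,"dy":144,"dz":100,"turn":0},{"gripper":0,"dx":-299,"dy":144,"dz":100,"turn":0}]'
python3 - <<'E'
from h import *
s=read_state();im=capture("wrist");t=capture("top")
R=s["tcp_rot"];print(s["position"],R.T@(np.array([.647,-.156,.067])-s["position"])*1e3,s["force"])
v=np.vstack([cv2.resize(im,(480,300)),cv2.resize(t[110:280,250:450],(353,300))[:, :] if 0 else cv2.copyMakeBorder(cv2.resize(t[110:280,250:450],(353,300)),0,0,0,127,cv2.BORDER_CONSTANT)])
cv2.imwrite("pics/p1.png",v[:,:,::-1])
E
```

```text
time_s: 10.7
position: [0.6422, -0.1557, 0.0856]
tcp_rot: [[0.284, 0.959, -0.005], [0.959, -0.284, 0.002], [0.0, -0.005, -1.0]]
force: [-0.6, 0.6, -0.5]
opening: 0.007
[ 0.64223697 -0.1557293   0.08559434] [ 1.08778523  4.73290908 18.57216809] [-0.63320593  0.55988662 -0.53721634]
```

View pics/p1.png

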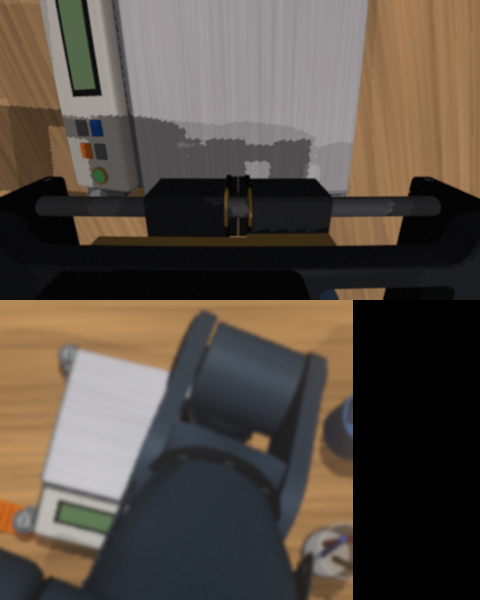

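The gripper is over the platter's right-hand edge, centred along it, and clear of the mug and pen cup. Descending to contact.

```bash
python3 -m inch '[{"gripper":0,"dx":1,"dy":5,"dz":8,"turn":0},{"gripper":0,"dx":1,"dy":5,"dz":14,"turn":0},{"gripper":0,"dx":1,"dy":5,"dz":17,"turn":0},{"gripper":0,"dx":1,"dy":5,"dz":18,"turn":0},{"gripper":0,"dx":1,"dy":5,"dz":18,"turn":0}]'>/dev/null; python3 f.py
python3 -m inch '[{"gripper":0,"dx":0,"dy":0,"dz":1,"turn":0},{"gripper":0,"dx":0,"dy":0,"dz":1,"turn":0}]'>/dev/null; python3 f.py
```

```text
Ftool [ 0.2 -0.9  0.3] [ 0.6485 -0.1566  0.0694] 11.3
Ftool [ 0.7 -0.6  0.1] [ 0.6487 -0.1567  0.0686] 11.5
```

```bash
for i in 1; do python3 -m inch '[{"gripper":0,"dx":0,"dy":0,"dz":1,"turn":0},{"gripper":0,"dx":0,"dy":0,"dz":1,"turn":0}]'>/dev/null; python3 f.py; done
python3 -m inch '[{"gripper":0,"dx":0,"dy":0,"dz":1,"turn":0},{"gripper":0,"dx":0,"dy":0,"dz":1,"turn":0}]'>/dev/null; python3 f.py
```

```text
Ftool [ 0.1 -0.1  0.2] [ 0.6487 -0.1567  0.0675] 11.7
Ftool [-1.  -0.7 -3.6] [ 0.6488 -0.1568  0.0671] 11.9
```

```bash
python3 -m inch '[{"gripper":0,"dx":0,"dy":0,"dz":1,"turn":0},{"gripper":0,"dx":0,"dy":0,"dz":1,"turn":0}]'>/dev/null; python3 f.py
```

```text
Ftool [ 1.  -1.7 -7.8] [ 0.6488 -0.1568  0.067 ] 12.1
```

```bash
python3 -m inch '[{"gripper":0,"dx":0,"dy":0,"dz":1,"turn":0},{"gripper":0,"dx":0,"dy":0,"dz":1,"turn":0}]'>/dev/null; python3 f.py;  python3 -m inch '[{"gripper":0,"dx":0,"dy":0,"dz":0.5,"turn":0},{"gripper":0,"dx":0,"dy":0,"dz":0.5,"turn":0},{"gripper":0,"dx":0,"dy":0,"dz":0.5,"turn":0},{"gripper":0,"dx":0,"dy":0,"dz":0.5,"turn":0},{"gripper":0,"dx":0,"dy":0,"dz":0.5,"turn":0},{"gripper":0,"dx":0,"dy":0,"dz":0.5,"turn":0},{"gripper":0,"dx":0,"dy":0,"dz":0.5,"turn":0}]'>/dev/null; python3 f.py; python3 sc.py|head -5
```

```text
Ftool [  0.2  -3.7 -11.6] [ 0.6488 -0.1568  0.067 ] 12.3
Ftool [ -0.1  -4.9 -14.9] [ 0.6489 -0.1568  0.0669] 13.0
scene FL [-0.25 -1.25] 0.947
scene BL [-0.5  0. ] 0.966
scene BR [-0.25  1.5 ] 0.957
scene cons [ 0.25 -0.25] 0.841
scene platR [6. 4.] 0.465
```

About 15 N held for 0.7 s, and the contact height moved only 0.2 mm, so it does not rock. Letting go.

```bash
python3 -m inch '[{"gripper":0,"dx":0,"dy":0,"dz":-5,"turn":0},{"gripper":0,"dx":0,"dy":0,"dz":-30,"turn":0},{"gripper":0,"dx":0,"dy":0,"dz":-70,"turn":0},{"gripper":0,"dx":0,"dy":0,"dz":-110,"turn":0},{"gripper":0,"dx":0,"dy":0,"dz":-140,"turn":0},{"gripper":0,"dx":0,"dy":0,"dz":-140,"turn":0},{"gripper":0,"dx":0,"dy":0,"dz":-140,"turn":0}]'; python3 sc.py
python3 - <<'E'
import cv2;a=cv2.imread("pics/last_scene.png")[170:300,210:470];cv2.imwrite("pics/fin.png",cv2.resize(a,None,fx=3,fy=3,interpolation=cv2.INTER_CUBIC))
E
```

```text
time_s: 13.75
position: [0.6488, -0.1567, 0.2044]
tcp_rot: [[0.284, 0.959, 0.001], [0.959, -0.284, -0.0], [-0.0, 0.001, -1.0]]
force: [-0.0, -0.1, -0.2]
opening: 0.006
scene FL [-0.25 -1.25] 0.948
scene BL [-0.5  0. ] 0.967
scene BR [-0.25  1.25] 0.955
scene cons [-0.25 -0.5 ] 0.881
scene platR [-1.25  1.75] 0.485
scene bg [0. 0.] 0.942
scene mug [0. 0.] 0.994
scene cup [0. 0.] 0.997
scene bot [0. 0.] 0.996
```

View pics/fin.png

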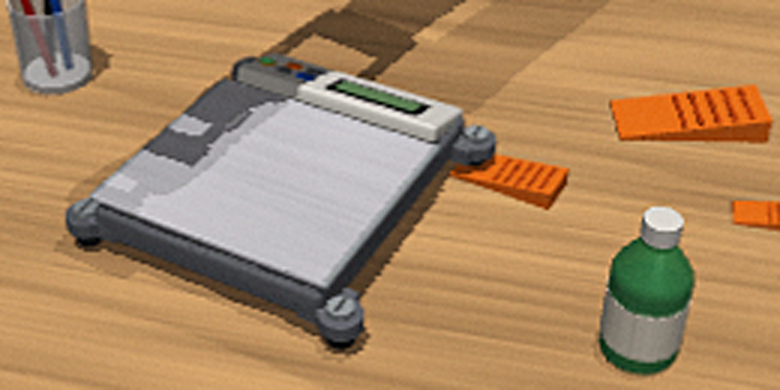

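The scale stands on all four feet, with the wedge under the FL lug at crop (490,175). Nothing is being touched and the bystanders haven't moved.

```bash
python3 -c "
from rig import *
print(hand_in())"
```

```text
the job is handed in; nothing more can be done
None
```

I pushed the middle-sized orange wedge thin end first under the front-left foot, and the scale now stands level and firm. I then tested the platter's right-hand edge, lifted clear and handed in at about 14 s.

- **Pushing the wedge:** the closed fingertips pushed on its heel, with one steering correction. Resistance rose from about 4 N to about 9.5 N, where I stopped, so it stayed under the 12 N that shoves the scale.
- **Press test:** the fingertips met the platter at 56 mm, its level height. I raised the push through 8 and 12 N to about 15 N, with roughly 0.7 s at the top. The platter gave only about 0.2 mm.
- **Final pictures:** the front-left corner rose about 4 mm and the back-right corner dropped about 4 mm. The mug, bottle and pen cup had not moved.
- **What disagreed:**
  - The scale may have shifted by about 1 mm; the pictures showed a quarter to half a pixel.
  - Two other image patches (platter and console) gave poor matches at the end because of the arm's shadow.
  - The cameras disagreed on the foot's position by about 4 to 8 mm, so I used a compromise.

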